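# Start a large cup on the capsule coffee machine

## Task

A capsule is loaded and the mug stands under the spout: start a large coffee, touching the machine only lightly with the fingertips. First push the open lid gently down until it is fully shut, then tip the red power rocker over to ON (press down its raised end, the one towards the front with the white line), then press the large-cup key (the right-hand key, with the big cup) and let it come back up. Do not press the small-cup key, do not lift anything, and leave the mug and the things beside the machine where they stand.

Things in the scene. Friction and masses are not known exactly. Their poses are not given: they have to be found in the camera images.
- coffee_machine: Cream capsule coffee machine, 270 deep (x) x 150 wide (y) x 205 high, fixed. Origin: centre of its underside; x points from its front (drip tray, spout, lid) to its back (water tank), y to its left as seen from the front. Behind the lid lies the black control deck, 94 x 142, 195 high: power rocker (y +47), small-cup key (y +3), large-cup key (y -44), all centred at x +40.
- brew_lid (a joint): Angle of the lid, rad: 0 fully shut (level), grows as its front edge rises, at most 1.05. It starts between 0.45 and 0.85. Friction (0.10 N m) keeps it where it is left; 1 to 3 N of push on the lid spot moves it. It stops hard when shut, so come down slowly.
- lid_hinge (a point): Point on the lid's hinge axis, at its middle, 184 above the worktop; the axis runs along the machine's y. The lid runs 128 forward of it, is 132 wide, 11 thick, with a round steel bar (13 thick) along its front edge; its flat upper face lies 8 mm above the plane through the hinge axis, 192 above the worktop when shut.
- lid_spot (a point): Point on the upper face of the lid, 85 mm forward of the hinge and midway across: the place to push. It moves with the lid.
- power_rocker (a joint): Angle of the power rocker, rad: 0 off (front half raised), 0.28 on (front half level, rear half raised). Red rocker, 45 long (along the machine's x) x 19 wide, a shallow V of two flat halves, white line on the front half, small white ring on the rear one; it turns about its middle, its level half is 204 above the worktop. It stays where it is left; 2 to 3 N on its end tips it.
- power_on_end (a point): Point on the rocker's front half, 16 mm forward of the rocker's middle, near its end: the place to press, without touching the rear half. About 208 above the worktop when off, 204 when on.
- small_cup_key (a joint): Travel of the small-cup key, m: 0 up, 0.004 fully down.
- small_cup_key_top (a point): Middle of the top of the small-cup key, a light grey square key, 27 x 27, with a small dark cup on it; not to be pressed.
- large_cup_key (a joint): Travel of the large-cup key, m: 0 up, 0.004 fully down. A spring key: 1 N starts it, 5 N takes it fully down, and it comes back up when let go. It counts as pressed beyond 0.0025.
- large_cup_key_top (a point): Middle of the top of the large-cup key, a light grey square key, 27 x 27, with a big dark cup on it; 202 to 203 above the worktop when up.
- mug: White mug, 84 wide, 88 high, handle to its -y side; origin at its underside (16 mm from the axis of the round cup, towards the handle). It stands loose on the drip tray under the spout, 32 above the worktop. To be left alone.
- canister: Cream canister with wooden lid, 107 across, 150 high, loose, left of the machine; origin centre of underside. To be left alone.
- tin: Low tin, 75 across, 58 high, loose, left of the machine's front; origin centre of underside. To be left alone.
- spice_jar: Spice jar with a red cap, 45 across, 106 high, loose, right of the machine; origin centre of underside. To be left alone.

How it is judged:
On the way, in this order (a step that is already met when the one before it is completed fails the run):
1. the lid is pushed fully shut (value of joint brew_lid below 0.03 rad), for 0.2 s.
2. the power rocker is tipped to ON (value of joint power_rocker above 0.22 rad), for 0.2 s.
3. the large-cup key is pressed down (value of joint large_cup_key above 0.0025 m), for 0.05 s.
At the end, for the whole second after the job is handed in: The lid is shut (within 0.03 rad), the rocker is at ON (beyond 0.22 of 0.28 rad), both cup keys are up again (within 1 mm), the mug stands upright within 15 mm of where it stood, and the canister, tin and jar within 20 mm (value of joint brew_lid below 0.03 rad and value of joint power_rocker above 0.22 rad and value of joint each of large_cup_key, small_cup_key below 0.001 m and distance of mug from where it was at the start of the episode below 0.015 m and angle between each of mug, spice_jar's own z axis and vertical below 0.1 rad and distance of each of canister, tin, spice_jar from where it was at the start of the episode below 0.02 m); the robot touches nothing.
It fails at once if the power is switched on while the lid is open, or the large-cup key is pressed while the lid is open or the power off ((value of joint power_rocker above 0.14 rad and value of joint brew_lid above 0.06 rad) or (value of joint large_cup_key above 0.002 m and (value of joint brew_lid above 0.06 rad or value of joint power_rocker below 0.14 rad))).
It fails at once if the small-cup key is pressed (value of joint small_cup_key above 0.002 m).
It fails at once if the lid is lifted further open (value of joint brew_lid above 0.9 rad).
It fails at once if the fingers push the machine hard (over 30 N), or another part of the robot leans on it (over 5 N) (contact force between the fingers and coffee_machine above 30 N or contact force between the arm and coffee_machine above 5 N).
It fails at once if the mug (20 mm) or a thing beside the machine (30 mm) is moved, lifted or tipped (distance of mug from where it was at the start of the episode above 0.02 m or angle between mug's own z axis and vertical above 0.2 rad or distance of any of canister, tin, spice_jar from where it was at the start of the episode above 0.03 m).
It also fails if it takes over 45 s, if anything falls off the work surface, if the arm or the gripper's body presses on something with over 40 N, if the wrist force passes 120 N, or if a joint passes its speed limit or range.

## Robot

A 6-joint arm with a two-finger parallel gripper is mounted at the origin on a cart in front of the work surface, level with it; the furniture and walls round the work are solid. World frame = base frame: x ahead of the robot, y to its left, z up, the work surface at z = 0. Lengths are in m, angles in rad, forces in N, time in s.
With the tool pointing down it reaches from about 0.3 to 0.875 m from the base axis. Payload 6.4 kg.
Tool frame: the origin (TCP) lies midway between the tips of the shut fingers; the grasp point (between the pads) lies 19 mm behind it; z points along the fingers, y is the line along which they close (so a half turn about z gives the same grasp; the last joint's range is limited). The gripper opens to 88 mm and grips with 3 to 60 N. Pads are 18 mm wide; open, the fingers measure 123 mm over their backs; the gripper's body (75 mm by 187 mm) begins 45 mm behind the grasp point.
Start: joints at [-1.44, 0.181, 1.607, -0, 1.354, -0.206], TCP at [0.19, -0.543, 0.239] pointing down, gripper open.
Joint ranges: [-2.99, 2.99], [-0.89, 2.07], [0.3, 2.58], [-1.14, 4.28], [0, 2.63], [-3.12, 3.12]. Speed limits (rad/s): [2.57, 2.57, 3.01, 3.14, 3.14, 3.14].

## Interface

Orientations are given as a unit quaternion [x, y, z, w].
In Python, from workcell import robot, capture, camera_info, workorder, models gives the robot as it stands.
- The arm moves only by the shell command python3 -m inch 'ROWS' [FORCE]. ROWS is JSON, a list of rows, each a list of 3 entries, a list of its own where there are three numbers: the shift along the world's x, y, z in cm, then the turn, a rotation vector about the world's x, y, z in rad, then the closure, from 0 (fully open) to 1 (shut). In form: [[[tx, ty, tz], [wx, wy, wz], jaw], ...]. A call has 1 to 10 rows; each row shifts and turns the commanded pose from where the row before left it; what a row does not reach is not made up. A row lasts 1/8 s, in which the tool goes at most 62.5 mm and 10.7 degrees, less where a joint would pass 70% of its speed; a pose out of reach is approached as far as the arm can. A call with a gripper value outside its range is refused whole. The fingers move at their own pace and stop on an object; FORCE is the grip in N (left out, the last holds). Time passes only in rows, so rows that do not move let the fingers close. It gives the time, the measured TCP pose, the force, the opening and the grip force at its end, in the units of the state.
- robot.get_state(): the state, without advancing time (a new reading comes with each control period).
- capture(name): name is "side" or "top" or "wrist"; returns the picture (480x640x3 uint8, red, green, blue); there is no depth.
- camera_info(name): a dict with "mtx" (3x3 intrinsics, pixels), "dist" ([k1, k2, p1, p2, k3] as OpenCV has them; the pictures are not rectified), "eye" and "attitude" of the camera in the world; the wrist camera has in their place "T_tool_cam" (4x4, takes a point from camera to tool coordinates, whose origin is the TCP and whose axes are the flange's). Camera axes: x right, y down, z forward; pixel columns grow to the right and rows downward; lengths in m; the calibration is good to about 2 mm. A picture is of the moment at which its call begins: read the wrist's pose just before it. camera_info takes no time and is no camera call.
- workorder.close_job(): hands the job in; it is judged then, once.
Trained networks look in the newest picture that a camera, given by its name, has taken for a name from the list of things; names that differ only in an ending like _2 or _b are one class to them, and where a whole thing is asked for, a point or a joint stands for the part that bears it (a point fixed in the world has none). Each returns a list of dicts, best first, with "confidence" (0 to 1); they miss things now and then, are a little off and sometimes report something else, mostly with a low value. They report only what shows in the picture. A call takes as long as a camera call.
- models.regions_of(query, camera): "pixels" (480x640 bool, what is visible of it) and "bbox" ([centre column, centre row, width, height] in pixels, round what is visible of it).
The state is a dict: "clock": time; "joint_pos": joint angles; "dq": joint speeds; "joint_torque": joint torques, N m; "tcp_pos": TCP position; "eef_rot": TCP orientation; "ft_force": force on the tool from outside, world axes, zero at the start; "torque": the same for the moment, N m; "gripper_width": finger opening in m; "grasp_force": force on a finger pad.
Only numpy, scipy, OpenCV 4.12 (cv2) and the standard library are available. Lean on these libraries where they do the work, as an engineer would, in place of code of your own. Each camera call takes 0.05 s, during which the arm holds its last target. There are 200 camera calls.

## Working session

There is one attempt and no reset: what is moved stays moved. The work goes in short steps, Python scripts to look and compute and a shell command to move; the robot and the scene stay as the last step left them, time stands still between calls to the robot, and variables do not carry over. Pictures are saved under pics/ and viewed, at most 10 in all, crops included, and the job is handed in when it is done.

```bash
mkdir -p pics
python3 - <<'E'
from workcell import robot,capture,camera_info,models
import cv2,numpy as np
s=robot.get_state();print(s['clock'],s['tcp_pos'],s['eef_rot'],s['gripper_width'])
for c in ['side','top']:
    im=capture(c);cv2.imwrite(f'pics/{c}0.png',im[:,:,::-1])
    i=camera_info(c);print(c,i)
    for q in ['coffee_machine','brew_lid','power_rocker','small_cup_key','large_cup_key']:
        r=models.regions_of(q,c)
        for d in r[:2]:
            v,u=np.nonzero(d['pixels']);print(q,round(d['confidence'],2),np.round(d['bbox'],1),u.mean().round(1),v.mean().round(1),len(u))
E
```

```text
0.0 [ 0.18996231 -0.54214568  0.23779811] [ 9.85854564e-01  1.67600712e-01  4.57523239e-05 -8.82225311e-04] 0.08837024094134684
side {'mtx': array([[570.31903958,   0.        , 322.52750974],
       [  0.        , 570.31903958, 235.80580731],
       [  0.        ,   0.        ,   1.        ]]), 'dist': array([0.0070539, 0.       , 0.       , 0.       , 0.       ]), 'eye': array([ 0.76308421, -0.5761851 ,  0.90967302]), 'attitude': array([ 0.91955698,  0.13210221, -0.05531406, -0.36592939])}
coffee_machine 0.73 [346.5 229.8 152.2 144.3] 345.6 233.0 16393
brew_lid 0.73 [309.5 194.1  65.4  69. ] 308.1 192.6 3218
power_rocker 0.66 [367.4 184.3  25.7   7.5] 367.0 183.7 222
small_cup_key 0.56 [367.1 199.4  12.5  16.1] 366.1 200.8 181
small_cup_key 0.46 [308.6 193.7  65.   71.2] 308.0 192.6 3182
large_cup_key 0.45 [366.3 218.5  14.4  15.6] 365.0 218.7 167
top {'mtx': array([[587.08266372,   0.        , 316.08023   ],
       [  0.        , 587.08266372, 236.34284693],
       [  0.        ,   0.        ,   1.        ]]), 'dist': array([-0.18775296,  0.        ,  0.        ,  0.        ,  0.        ]), 'eye': array([0.33396993, 0.0476133 , 1.03772221]), 'attitude': array([ 0.81764799, -0.56076245,  0.07266513, -0.10824517])}
brew_lid 0.92 [299.8 247.2  99.9  74.8] 298.9 245.6 5794
power_rocker 0.64 [283.1 178.7  16.7  27.2] 280.6 175.8 305
small_cup_key 0.87 [309.2 179.9  21.3  18.9] 308.7 180.9 311
large_cup_key 0.52 [340.9 185.8  20.5  17.5] 339.5 185.6 313
```

View pics/top0.png

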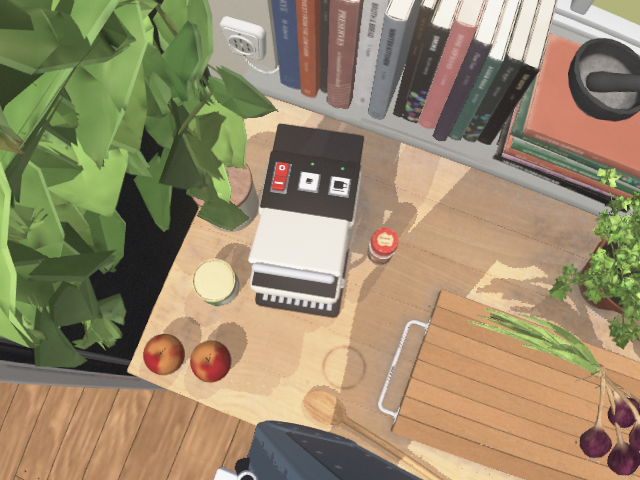

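View pics/side0.png

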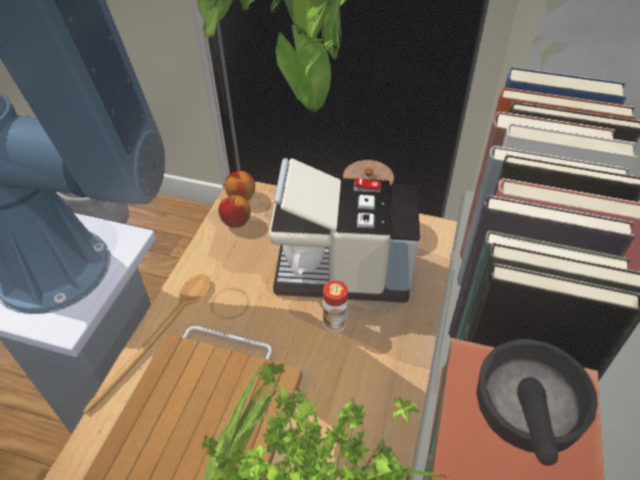

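The top view shows the rocker at (282,177), small key at (309,181), large key at (340,186) and the lid around (300,245). In the side view the lid stands open, with its front edge at about (283,180).

```bash
cat > h.py <<'E'
import numpy as np,cv2
from scipy.spatial.transform import Rotation as R
from workcell import camera_info
def ray(c,uv):
    i=camera_info(c);p=cv2.undistortPoints(np.array([[uv]],float),i['mtx'],i['dist'])[0,0]
    d=R.from_quat(i['attitude']).apply([p[0],p[1],1]);return i['eye'],d
def atz(c,uv,z):
    e,d=ray(c,uv);return e+d*(z-e[2])/d[2]
def tri(uv1,uv2):
    e,d=ray('side',uv1);f,g=ray('top',uv2)
    t=np.linalg.lstsq(np.c_[d,-g],f-e,rcond=None)[0];a=e+t[0]*d;b=f+t[1]*g
    return (a+b)/2,np.linalg.norm(a-b)
def proj(c,P):
    i=camera_info(c);r=R.from_quat(i['attitude']).inv();return cv2.projectPoints(np.atleast_2d(P).astype(float)-i['eye'],r.as_rotvec(),np.zeros(3),i['mtx'],i['dist'])[0][:,0] if False else cv2.projectPoints(r.apply(np.atleast_2d(P)-i['eye']),np.zeros(3),np.zeros(3),i['mtx'],i['dist'])[0][:,0]
E
python3 - <<'E'
from h import *
for n,a,b,z in [('rock',(367.2,184),(282,177.5),.205),('small',(366.6,200),(309,180.5),.2025),('large',(365.6,218.6),(340.2,185.8),.2025)]:
    print(n,atz('top',b,z),atz('side',a,z),tri(a,b))
import cv2
a=cv2.imread('pics/side0.png')[140:310,250:440];b=cv2.imread('pics/top0.png')[110:330,190:420]
cv2.imwrite('pics/c.png',np.hstack([cv2.resize(x,(400,int(400*x.shape[0]/x.shape[1])),interpolation=2)[:355] for x in (a,b)]))
E
```

```text
rock [0.60845843 0.21128564 0.205     ] [0.61271776 0.21326832 0.205     ] (array([0.61087049, 0.21270905, 0.20379509]), np.float64(0.004366170923591757))
small [0.61944898 0.17175241 0.2025    ] [0.62127849 0.17316279 0.2025    ] (array([0.62047049, 0.17233571, 0.20242054]), np.float64(0.002151165047492822))
large [0.62847105 0.12470229 0.2025    ] [0.63071549 0.12607934 0.2025    ] (array([0.62972921, 0.12537119, 0.20219557]), np.float64(0.0024853182708758173))
```

View pics/c.png

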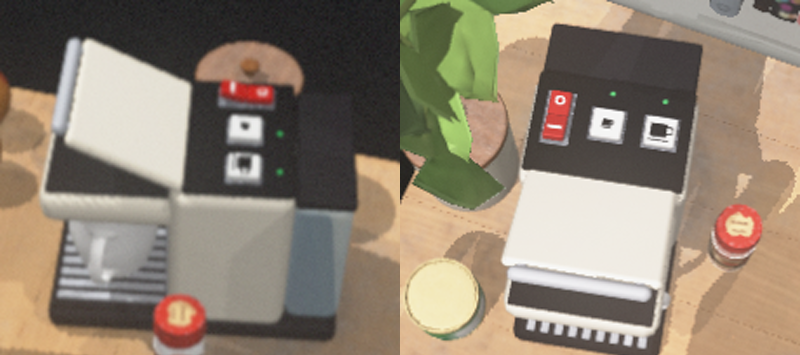

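Crops: the bar along the lid's front edge ends at about side (285.6,160)/(279.5,202.7) and top (252,265)/(335,279). Rocker white line is on the front half, and the hinge line is at the edge between cream lid and black deck. I'll triangulate these.

Run:
```python
from h import *
from scipy.optimize import least_squares
from workcell import models,capture
T=lambda p:p
K=[('side',(367.2,184),(40,47,205)),('side',(366.6,200),(40,3,202.5)),('side',(365.6,218.6),(40,-44,202.5)),
('top',(282,177.5),(40,47,205)),('top',(309,180.5),(40,3,202.5)),('top',(340.2,185.8),(40,-44,202.5))]
# machine base/top corners unused; lid corners: bar ends
B=[('side',(285.6,160),66),('side',(279.5,202.7),-66),('top',(252.1,265.3),66),('top',(334.9,279),-66)]
def w(p,m):
    m=np.array(m,float)/1000;c,s=np.cos(p[2]),np.sin(p[2]);return np.array([p[0]+c*m[0]-s*m[1],p[1]+s*m[0]+c*m[1],m[2]])
def lid(p,f,n,y): # forward f, up n from hinge plane
    return w(p,(p[3]-f*np.cos(p[4])+n*np.sin(p[4]),y,184+f*np.sin(p[4])+n*np.cos(p[4])))
def res(p):
    return np.concatenate([(proj(c,w(p,m))[0]-uv) for c,uv,m in K]+[(proj(c,lid(p,125,2,y))[0]-uv) for c,uv,y in B])
q=least_squares(res,[.58,.16,.21,-7,.6],x_scale=[.1,.1,.1,10,.3])
print(q.x,q.fun.round(1))
p=q.x
for n,P in [('origin',w(p,(0,0,0))),('hinge',lid(p,0,0,0)),('spot',lid(p,85,8,0)),('front',lid(p,128,0,0)),('on_end',w(p,(24,47,208))),('large',w(p,(40,-44,202.5)))]:print(n,P.round(4))
from workcell import robot
print(robot.get_state()['joint_pos'])
p2=p.copy();p2[4]=0;print('spot shut',lid(p2,85,8,0).round(4))
```

```text
[0.58121128 0.16020376 0.2054158  1.31656813 0.45928416] [-0.9 -0.6 -1.1  0.5 -0.9  0.2 -1.3 -2.   0.4 -0.1 -0.2 -0.6  1.1 -2.1
 -2.5  4.2 -5.6 -1.4  5.4  0.1]
origin [0.5812 0.1602 0.    ]
hinge [0.5825 0.1605 0.184 ]
spot [0.5114 0.1457 0.2289]
front [0.4702 0.1371 0.2407]
on_end [0.5951 0.2111 0.208 ]
large [0.6293 0.1253 0.2025]
[-1.44027556e+00  1.80760719e-01  1.60700443e+00 -1.65917714e-05
  1.35380809e+00 -2.06301624e-01]
spot shut [0.4993 0.1431 0.192 ]
```

```bash
python3 - <<'E'
from h import *
for a,b in [((315,107),(225,222)),((315,107),(248,225)),((330,30),(268,107))]:print(tri(a,b))
E
python3 -m inch '[[[2.5,5.4,0.9],[0,0,-0.013],1],[[2.5,5.4,0.9],[0,0,-0.013],1],[[2.5,5.4,0.9],[0,0,-0.013],1],[[2.5,5.4,0.9],[0,0,-0.013],1],[[2.5,5.4,0.9],[0,0,-0.013],1],[[2.5,5.4,0.9],[0,0,-0.013],1],[[2.5,5.4,0.9],[0,0,-0.013],1],[[2.5,5.4,0.9],[0,0,-0.013],1],[[2.5,5.4,0.9],[0,0,-0.013],1],[[2.5,5.4,0.9],[0,0,-0.013],1]]' 10
```

```text
(array([0.4953923 , 0.2372609 , 0.33113519]), np.float64(0.021441950429106793))
(array([0.50139053, 0.20602474, 0.35084028]), np.float64(0.02922115688950438))
(array([0.55762693, 0.18371124, 0.5197439 ]), np.float64(0.02231285392596924))
clock: 1.85
tcp_pos: [0.4406, -0.0008, 0.3295]
eef_rot: [0.995, 0.103, 0.001, 0.0]
ft_force: [0.1, -0.5, 0.1]
gripper_width: 0.0005
grasp_force: 0.0
```

Run:
```python
from h import *
from workcell import capture
im=cv2.imread('pics/side0.png')
for uv in [(228,222),(248,222),(270,107),(240,185),(235,150)]:
    for z in np.arange(.2,.95,.05):
        P=atz('top',uv,z);q=proj('side',P)[0]
        if 0<=q[0]<640 and 0<=q[1]<480:
            b,g,r=im[int(q[1]),int(q[0])].astype(int);print(uv,round(z,2),P[:2].round(3),q.round(),'GREEN' if g>r+8 and g>b+15 else '')
cv2.imwrite('pics/side1.png',capture('side')[:,:,::-1])
cv2.imwrite('pics/w1.png',capture('wrist')[:,:,::-1])
```

```text
(228, 222) 0.2 [0.516 0.261] [324. 161.] 
(228, 222) 0.25 [0.505 0.248] [317. 143.] 
(228, 222) 0.3 [0.494 0.236] [309. 124.] 
(228, 222) 0.35 [0.483 0.223] [300. 104.] 
(228, 222) 0.4 [0.472 0.21 ] [290.  81.] GREEN
(228, 222) 0.45 [0.461 0.197] [280.  56.] GREEN
(228, 222) 0.5 [0.451 0.185] [268.  29.] 
(248, 222) 0.2 [0.526 0.233] [326. 171.] 
(248, 222) 0.25 [0.515 0.222] [318. 153.] 
(248, 222) 0.3 [0.503 0.211] [310. 133.] 
(248, 222) 0.35 [0.492 0.2  ] [301. 112.] 
(248, 222) 0.4 [0.48  0.189] [291.  88.] 
(248, 222) 0.45 [0.469 0.178] [280.  63.] GREEN
(248, 222) 0.5 [0.457 0.167] [268.  35.] 
(248, 222) 0.55 [0.446 0.156] [255.   4.] 
(270, 107) 0.2 [0.714 0.275] [427. 175.] 
(270, 107) 0.25 [0.692 0.262] [417. 157.] 
(270, 107) 0.3 [0.669 0.248] [406. 137.] 
(270, 107) 0.35 [0.646 0.235] [394. 115.] 
(270, 107) 0.4 [0.623 0.221] [381.  91.] 
(270, 107) 0.45 [0.601 0.207] [367.  65.] 
(270, 107) 0.5 [0.578 0.194] [352.  37.] 
(270, 107) 0.55 [0.555 0.18 ] [335.   6.] GREEN
(240, 185) 0.2 [0.576 0.267] [355. 165.] 
(240, 185) 0.25 [0.562 0.254] [347. 147.] 
(240, 185) 0.3 [0.547 0.241] [338. 127.] 
(240, 185) 0.35 [0.533 0.228] [328. 106.] 
(240, 185) 0.4 [0.518 0.215] [318.  83.] GREEN
(240, 185) 0.45 [0.504 0.202] [306.  58.] GREEN
(240, 185) 0.5 [0.489 0.189] [293.  31.] GREEN
(240, 185) 0.55 [0.475 0.176] [279.   0.] GREEN
(235, 150) 0.2 [0.626 0.298] [384. 160.] 
(235, 150) 0.25 [0.609 0.283] [375. 142.] 
(235, 150) 0.3 [0.591 0.268] [365. 123.] 
(235, 150) 0.35 [0.574 0.253] [355. 102.] 
(235, 150) 0.4 [0.557 0.238] [344.  80.] 
(235, 150) 0.45 [0.539 0.223] [331.  55.] GREEN
(235, 150) 0.5 [0.522 0.208] [318.  28.] GREEN
```

View pics/side1.png

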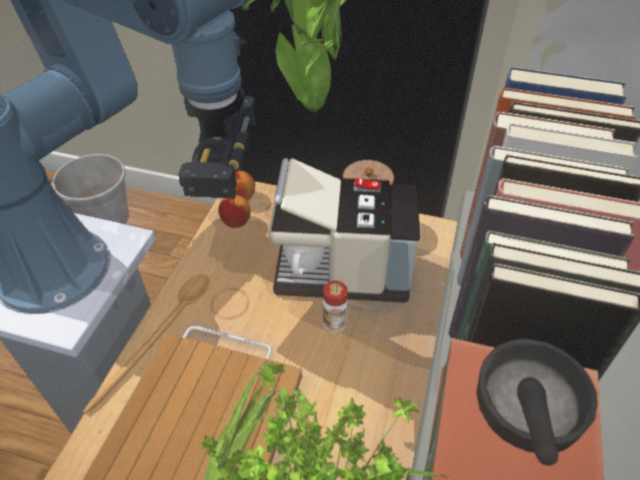

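View pics/w1.png

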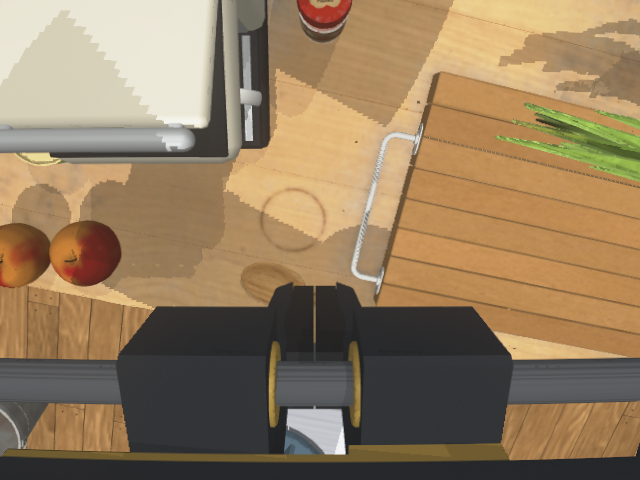

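The leaf tip seems to hang at about (.48–.52, .21) at z≥.36, near the lid and rocker. I'll lean the wrist away from it, towards -y. First I check the joints and the camera mount.

Run:
```python
from h import *
from workcell import robot
s=robot.get_state();print(np.round(s['joint_pos'],3),R.from_quat(s['eef_rot']).as_matrix().round(2))
print(camera_info('wrist')['T_tool_cam'].round(3))
```

```text
[-0.266 -0.2    1.802  0.002  1.537  1.09 ] [[ 0.98  0.21  0.  ]
 [ 0.21 -0.98  0.  ]
 [ 0.   -0.   -1.  ]]
[[-0.001 -0.961 -0.275  0.07 ]
 [ 1.    -0.001  0.    -0.002]
 [-0.    -0.275  0.961 -0.146]
 [ 0.     0.     0.     1.   ]]
```

```bash
python3 -m inch '[[[0,0,0],[0,0,0.1745],1],[[0,0,0],[0,0,0.1745],1],[[0,0,0],[0,0,0.1745],1],[[0,0,0],[0,0,0.1745],1],[[0,0,0],[0,0,0.1745],1],[[0,0,0],[0,0,0.1745],1],[[0,0,0],[0,0,0.1745],1],[[0,0,0],[0,0,0.1745],1],[[0,0,0],[0,0,0.1745],1],[[0,0,0],[0.131,0.027,0],1]]' && python3 -m inch '[[[1,1.5,0],[0.131,0.027,0],1],[[2,3,0],[0.131,0.027,0],1],[[2,3,0],[0,0,0],1],[[2,3,-1],[0,0,0],1],[[0.7,1.2,-2],[0,0,0],1],[[0,0,-1],[0,0,0],1],[[0,0,-1],[0,0,0],1],[[0,0,0],[0,0,0],1]]'; python3 -c "
from workcell import robot
from h import *
s=robot.get_state();print(np.round(s['joint_pos'],3),R.from_quat(s['eef_rot']).as_matrix().round(2),s['torque'],s['ft_force'])"
```

```text
clock: 3.2
tcp_pos: [0.4397, -0.0017, 0.3291]
eef_rot: [0.627, 0.776, 0.043, -0.052]
ft_force: [0.1, -0.5, 0.1]
gripper_width: 0.0005
grasp_force: 0.0
clock: 4.2
tcp_pos: [0.5166, 0.1136, 0.2782]
eef_rot: [0.618, 0.76, 0.126, -0.155]
ft_force: [-1.2, 0.3, 0.1]
gripper_width: 0.0008
grasp_force: 0.0
[-0.23   0.093  1.675  0.362  1.552 -0.475] [[-0.19  0.98 -0.08]
 [ 0.9   0.2   0.38]
 [ 0.39  0.   -0.92]] [-0.16565107 -0.13527435 -0.04636784] [-1.16000151  0.33449934  0.14035756]
```

```bash
python3 -m inch '[[[0,0,-0.7],[0,0,0],1],[[0,0,-0.7],[0,0,0],1],[[0,0,-0.4],[0,0,0],1],[[0,0,-0.4],[0,0,0],1],[[0,0,0],[0,0,0],1]]'; python3 -m inch '[[[0,0,-0.4],[0,0,0],1],[[0,0,-0.4],[0,0,0],1],[[0,0,-0.4],[0,0,0],1],[[0,0,0],[0,0,0],1]]'
```

```text
clock: 4.82
tcp_pos: [0.5169, 0.1144, 0.2564]
eef_rot: [0.618, 0.761, 0.126, -0.155]
ft_force: [0.1, 0.9, -0.4]
gripper_width: 0.0008
grasp_force: 0.0
clock: 5.32
tcp_pos: [0.5168, 0.1143, 0.2443]
eef_rot: [0.618, 0.761, 0.126, -0.155]
ft_force: [0.1, 0.4, -0.2]
gripper_width: 0.0004
grasp_force: 0.0
```

```bash
python3 -m inch '[[[0,0,-0.4],[0,0,0],1],[[0,0,-0.4],[0,0,0],1],[[-0.1,0,-0.4],[0,0,0],1],[[-0.1,0,-0.4],[0,0,0],1]]'; python3 -m inch '[[[-0.1,0,-0.4],[0,0,0],1],[[-0.1,0,-0.4],[0,0,0],1],[[-0.1,0,-0.4],[0,0,0],1]]'
python3 - <<'E'
from workcell import capture
import cv2
a=capture('side');cv2.imwrite('pics/s2.png',a[:,:,::-1])
E
```

```text
clock: 5.82
tcp_pos: [0.515, 0.1143, 0.2285]
eef_rot: [0.618, 0.761, 0.126, -0.154]
ft_force: [-0.7, -0.2, 1.1]
gripper_width: 0.0003
grasp_force: 0.3
clock: 6.2
tcp_pos: [0.512, 0.1143, 0.2164]
eef_rot: [0.618, 0.761, 0.126, -0.154]
ft_force: [-1.2, -0.1, -0.2]
gripper_width: 0.0004
grasp_force: 0.3
```

View pics/s2.png

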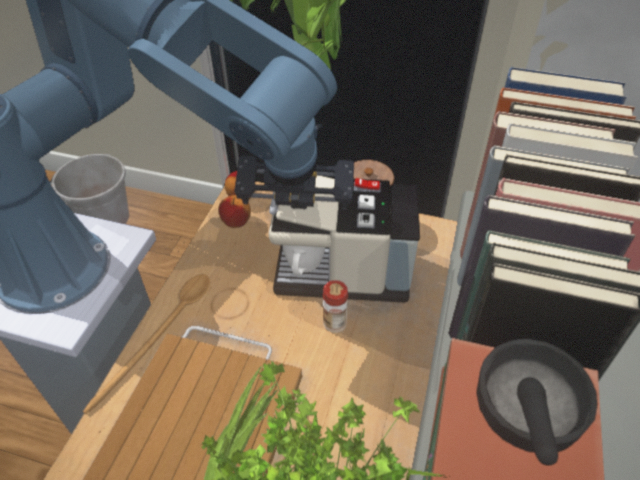

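The gripper is on the lid, which has come down noticeably (front edge now around (275,205)). Continuing slowly.

```bash
python3 -m inch '[[[-0.1,0,-0.4],[0,0,0],1],[[0,0,-0.4],[0,0,0],1],[[0,0,-0.3],[0,0,0],1],[[0,0,-0.2],[0,0,0],1]]'; python3 -m inch '[[[0,0,-0.2],[0,0,0],1],[[0,0,-0.2],[0,0,0],1]]';python3 -m inch '[[[0,0,-0.2],[0,0,0],1],[[0,0,-0.1],[0,0,0],1]]'
```

```text
clock: 6.75
tcp_pos: [0.5109, 0.1143, 0.2034]
eef_rot: [0.618, 0.761, 0.126, -0.154]
ft_force: [-0.7, -0.1, 0.8]
gripper_width: 0.0001
grasp_force: 0.3
clock: 7.0
tcp_pos: [0.5111, 0.1143, 0.1996]
eef_rot: [0.618, 0.761, 0.126, -0.154]
ft_force: [-0.8, -0.3, 1.0]
gripper_width: 0.0004
grasp_force: 0.3
clock: 7.25
tcp_pos: [0.511, 0.1143, 0.1966]
eef_rot: [0.618, 0.761, 0.126, -0.154]
ft_force: [-1.4, 0.6, 0.5]
gripper_width: 0.0005
grasp_force: 0.3
```

```bash
python3 -m inch '[[[0,0,-0.1],[0,0,0],1],[[0,0,-0.1],[0,0,0],1],[[0,0,0],[0,0,0],1]]';python3 -m inch '[[[0,0,-0.1],[0,0,0],1],[[0,0,0],[0,0,0],1]]';python3 -m inch '[[[0,0,-0.1],[0,0,0],1],[[0,0,0],[0,0,0],1]]'
```

```text
clock: 7.62
tcp_pos: [0.511, 0.1143, 0.1955]
eef_rot: [0.618, 0.761, 0.126, -0.154]
ft_force: [-4.1, -1.6, 7.1]
gripper_width: 0.0004
grasp_force: 3.3
clock: 7.88
tcp_pos: [0.5111, 0.1143, 0.1953]
eef_rot: [0.617, 0.761, 0.126, -0.154]
ft_force: [-5.6, -1.3, 12.1]
gripper_width: 0.0005
grasp_force: 5.9
clock: 8.12
tcp_pos: [0.5111, 0.1143, 0.1951]
eef_rot: [0.617, 0.761, 0.126, -0.154]
ft_force: [-7.9, -3.5, 17.1]
gripper_width: 0.0003
grasp_force: 8.5
```

```bash
python3 -m inch '[[[0,0,1],[0,0,0],1],[[0,0,3],[0,0,0],1],[[0,0,2],[0,0,0],1],[[2,2.5,0],[0,0,0],1],[[2,2.5,0],[0,0,0],1],[[2,2.5,0],[0,0,0],1],[[1.6,2.8,0],[0,0,0],1],[[0,0,0],[0,0,0],1]]'
python3 - <<'E'
from workcell import capture
import cv2
a=capture('side');b=capture('top')
cv2.imwrite('pics/s3.png',cv2.cvtColor(cv2.hconcat([cv2.resize(a[120:320,240:440],(400,400)),cv2.resize(b[110:330,190:410],(400,400))]),4))
E
```

```text
clock: 9.12
tcp_pos: [0.5873, 0.2188, 0.2524]
eef_rot: [0.617, 0.761, 0.126, -0.154]
ft_force: [0.1, -0.2, -0.9]
gripper_width: 0.0005
grasp_force: 0.0
```

View pics/s3.png

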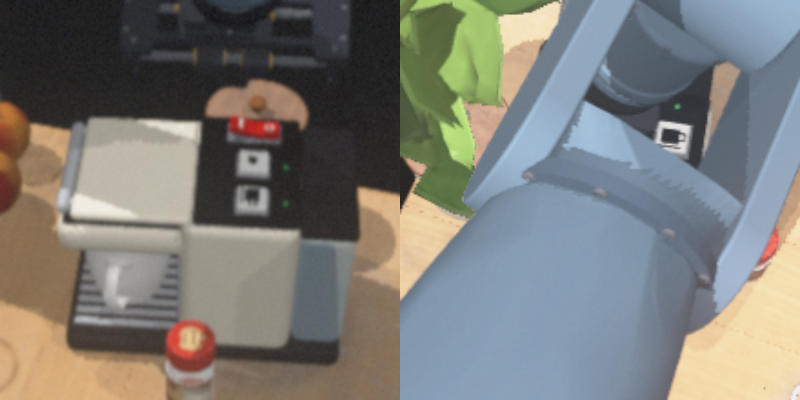

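The lid is level and shut, the rocker is still off, and the fingertips are dark against a dark background. I'll project the TCP and brighten the crop.

Run:
```python
from h import *
from workcell import capture,robot
q=proj('side',robot.get_state()['tcp_pos'])[0];print(q)
a=capture('side')[80:240,280:440,::-1]
a=(255*(cv2.resize(a,(600,600),interpolation=2)/255.)**.4).astype('uint8')
cv2.circle(a,tuple(int(x) for x in ((q-[280,80])*3.75)),4,(0,255,0),1)
cv2.imwrite('pics/s4.png',a)
```

```text
[355.07906916 160.3071911 ]
```

View pics/s4.png

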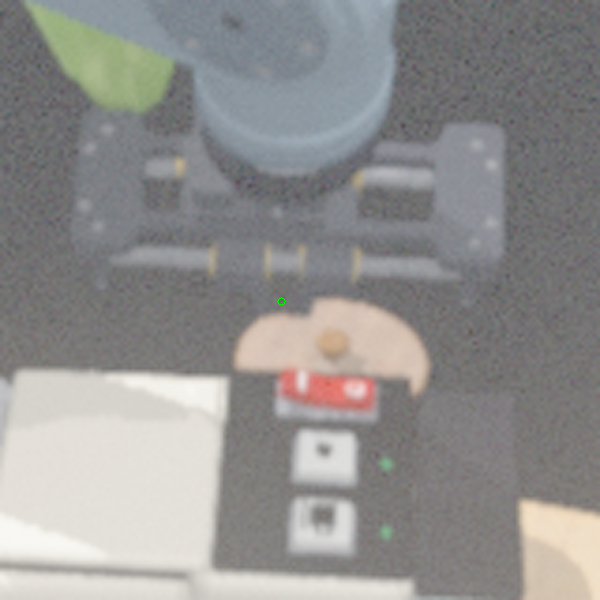

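```bash
python3 -m inch '[[[0,0,-1.3],[0,0,0],1],[[0,0,-1.3],[0,0,0],1],[[0,0,-0.6],[0,0,0],1],[[0,0,-0.2],[0,0,0],1],[[0,0,0],[0,0,0],1]]';python3 -m inch '[[[0,0,-0.2],[0,0,0],1],[[0,0,-0.2],[0,0,0],1],[[0,0,0],[0,0,0],1]]';python3 -m inch '[[[0,0,-0.2],[0,0,0],1],[[0,0,-0.2],[0,0,0],1],[[0,0,0],[0,0,0],1]]'
```

```text
clock: 9.9
tcp_pos: [0.5871, 0.2173, 0.2187]
eef_rot: [0.618, 0.761, 0.126, -0.154]
ft_force: [0.3, 0.1, -0.3]
gripper_width: 0.0007
grasp_force: 0.0
clock: 10.28
tcp_pos: [0.587, 0.2174, 0.2146]
eef_rot: [0.618, 0.761, 0.126, -0.154]
ft_force: [0.1, -0.4, -0.4]
gripper_width: 0.0002
grasp_force: 0.0
clock: 10.65
tcp_pos: [0.5869, 0.2173, 0.2106]
eef_rot: [0.618, 0.761, 0.126, -0.154]
ft_force: [-0.5, 0.4, 1.5]
gripper_width: 0.0005
grasp_force: 0.5
```

```bash
python3 -m inch '[[[0,0,-0.15],[0,0,0],1],[[0,0,-0.15],[0,0,0],1],[[0,0,0],[0,0,0],1]]';python3 -m inch '[[[0,0,-0.1],[0,0,0],1],[[0,0,0],[0,0,0],1]]'; python3 -m inch '[[[0,0,-0.1],[0,0,0],1],[[0,0,0],[0,0,0],1]]'
```

```text
clock: 11.02
tcp_pos: [0.587, 0.2173, 0.2076]
eef_rot: [0.618, 0.761, 0.126, -0.154]
ft_force: [-0.7, 0.0, 2.5]
gripper_width: 0.0003
grasp_force: 0.7
clock: 11.28
tcp_pos: [0.5871, 0.2173, 0.2072]
eef_rot: [0.618, 0.761, 0.126, -0.154]
ft_force: [-2.4, -0.8, 4.2]
gripper_width: 0.0004
grasp_force: 2.3
clock: 11.52
tcp_pos: [0.5871, 0.2174, 0.2069]
eef_rot: [0.618, 0.761, 0.126, -0.154]
ft_force: [-4.2, -1.8, 9.1]
gripper_width: 0.0008
grasp_force: 4.4
```

```bash
python3 -m inch '[[[0,0,1],[0,0,0],1],[[0,0,2],[0,0,0],1],[[0,0,1],[0,0,0],1],[[1,-2.1,0],[0,0,0],1],[[1,-2.1,0],[0,0,0],1],[[1,-2.1,0],[0,0,0],1],[[1.1,-2.1,0],[0,0,0],1],[[0,0,0],[0,0,0],1],[[0,0,0],[0,0,0],1]]'
python3 - <<'E'
from h import *
from workcell import capture,robot
q=proj('side',robot.get_state()['tcp_pos'])[0]
a=capture('side')[100:260,280:440,::-1]
a=(255*(cv2.resize(a,(600,600),interpolation=2)/255.)**.5).astype('uint8')
cv2.circle(a,tuple(int(x) for x in ((q-[280,100])*3.75)),4,(0,255,0),1)
cv2.imwrite('pics/s5.png',a)
E
```

```text
clock: 12.65
tcp_pos: [0.6279, 0.1334, 0.2454]
eef_rot: [0.618, 0.76, 0.126, -0.155]
ft_force: [0.1, 0.0, 0.3]
gripper_width: 0.001
grasp_force: 0.0
```

View pics/s5.png

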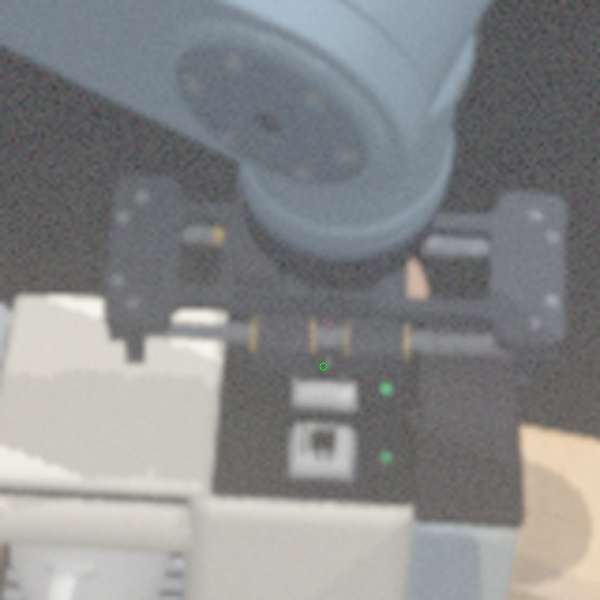

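Above the large key, at (322,455) in the crop. The force stop and tip height show that the rocker is fully tipped. Pressing now.

```bash
python3 -m inch '[[[0,0,-1.3],[0,0,0],1],[[0,0,-1.3],[0,0,0],1],[[0,0,-0.7],[0,0,0],1],[[0,0,-0.3],[0,0,0],1],[[0,0,0],[0,0,0],1]]';python3 -m inch '[[[0,0,-0.2],[0,0,0],1],[[0,0,-0.2],[0,0,0],1],[[0,0,0],[0,0,0],1]]';python3 -m inch '[[[0,0,-0.2],[0,0,0],1],[[0,0,0],[0,0,0],1]]'
```

```text
clock: 13.32
tcp_pos: [0.628, 0.1333, 0.2095]
eef_rot: [0.618, 0.761, 0.126, -0.154]
ft_force: [1.4, -0.4, 0.0]
gripper_width: 0.0006
grasp_force: 0.0
clock: 13.7
tcp_pos: [0.6283, 0.1333, 0.206]
eef_rot: [0.618, 0.761, 0.126, -0.154]
ft_force: [0.6, -0.0, 2.5]
gripper_width: 0.0005
grasp_force: 0.7
clock: 13.95
tcp_pos: [0.6283, 0.1333, 0.2041]
eef_rot: [0.618, 0.761, 0.126, -0.154]
ft_force: [-0.3, -0.7, 4.4]
gripper_width: 0.0008
grasp_force: 1.6
```

```bash
python3 -m inch '[[[0,0,-0.15],[0,0,0],1],[[0,0,-0.1],[0,0,0],1],[[0,0,0],[0,0,0],1]]';python3 -m inch '[[[0,0,-0.1],[0,0,0],1],[[0,0,0],[0,0,0],1],[[0,0,0],[0,0,0],1]]'
```

```text
clock: 14.32
tcp_pos: [0.6284, 0.1333, 0.2021]
eef_rot: [0.618, 0.761, 0.127, -0.154]
ft_force: [-0.3, -0.4, 6.0]
gripper_width: 0.0003
grasp_force: 3.4
clock: 14.7
tcp_pos: [0.6284, 0.1333, 0.2019]
eef_rot: [0.618, 0.761, 0.127, -0.154]
ft_force: [-2.1, -1.6, 11.1]
gripper_width: 0.0005
grasp_force: 5.3
```

Force rising at the hard stop: the key is fully down. Releasing, retreating and taking a final look.

```bash
python3 -m inch '[[[0,0,1],[0,0,0],1],[[0,0,3],[0,0,0],1],[[0,0,3],[0,0,0],1],[[0,0,3],[0,0,0],1],[[-2,-4,1],[0,0,0],1],[[-2,-5,0],[0,0,0],1],[[-2,-5,0],[0,0,0],1],[[-2,-5,0],[0,0,0],1],[[-2,-5,0],[0,0,0],1],[[0,0,0],[0,0,0],1]]'
python3 - <<'E'
from workcell import capture
import cv2
a=capture('side');b=capture('top')
cv2.imwrite('pics/s6.png',cv2.cvtColor(cv2.hconcat([cv2.resize(a[120:320,240:440],(400,400)),cv2.resize(b[110:330,190:410],(400,400))]),4))
E
```

```text
clock: 15.95
tcp_pos: [0.5269, -0.1097, 0.3096]
eef_rot: [0.62, 0.759, 0.126, -0.155]
ft_force: [1.3, 0.4, -0.1]
gripper_width: 0.0005
grasp_force: 0.0
```

View pics/s6.png

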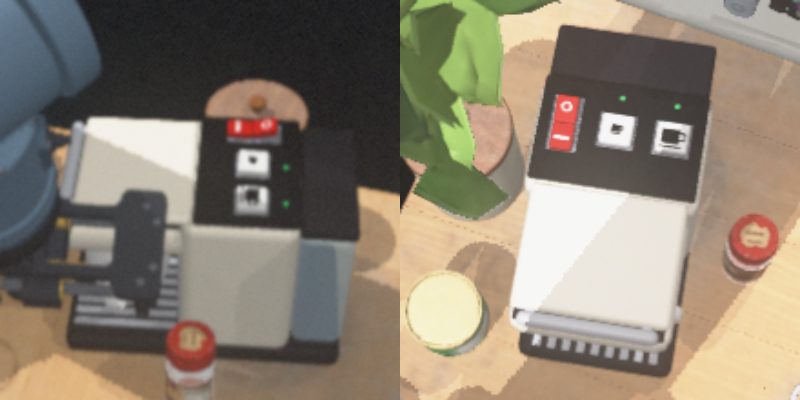

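The lid is shut, the rocker now has its rear half raised (side crop (265,127)), the keys are up, nothing beside the machine has moved, and the arm is clear.

```bash
python3 -c "
from workcell import workorder
print(workorder.close_job())"
```

```text
the job is handed in; nothing more can be done
None
```

I pushed the lid shut, tipped the power rocker to ON, and pressed and released the large-cup key, then handed in the job. The last pictures looked right, but handing in gave no verdict.

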